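Vent the bench reactor by its self-closing lever

TASK

Get the bench reactor ready to vent, and vent it: first lift the loose blue dust cap off the silencer and set it upright, fully down, on the empty parking stub, and let go of it. Then flip the yellow safety catch fully over to its stop at the left, and only then pull the red-gripped vent lever all the way towards you and hold it there: it springs shut if let go, so finish while still holding it open with the gripper. Leave the white cap, the glassware and everything else where they are, and do not drop the cap.

Things in the scene. Friction and masses are not known exactly. Their poses are not given: they have to be found in the camera images.
- station: Bench reactor skid, fixed. Origin on the bench, in the lever's swing plane; x away from the robot, y left, z up; yaw up to 0.2 rad. 10 mm base plate x -83..153, y -75..145 mm (at the right also x 30..170, y to -210). Aluminium valve block x -30..60, y -28..28, to z 80. Grey pot 110 mm wide at (105, -140) mm, its gauge up to z 265. Silencer at (0, 105).
- vent_cap_center (a point): Centre, half-way up, of the loose blue dust cap: a round plastic cup, mouth down, 36 mm across, 40 mm high, bore 27 mm wide and 34 mm deep, 30 g. z points up through its closed top. At the start it hangs loosely over the silencer, closed top on the silencer's top, so its centre is 14 mm below that. Comes free when lifted 35 mm straight up; grip its sides.
- silencer_top (a point): Centre of the top of the bronze silencer, an upright cylinder 20 mm in diameter, its last 5 mm tapering to a 12 mm flat, 105 mm above the bench; its steel foot, 28 mm wide, ends 64 mm above the bench.
- stub_top (a point): Top centre of the EMPTY parking stub, 75 mm above the bench: a fixed upright steel post 20 mm in diameter, its last 13 mm tapering to a 10 mm flat, on a round foot 68 mm wide, 16 mm high. A parked cap hangs on it by its closed top: cap centre 14 mm below this point, mouth 41 mm above the bench. May be at either side of the skid; the stub with the white cap is at the other.
- other_cap_center (a point): Centre of another line's cap, like the blue one but white, parked on a stub like the empty one: leave it.
- catch (a joint): Angle of the yellow safety catch, rad: 0 locked (tab upright; it may start up to 0.2), 1.45 fully flipped, at its stop (tab lying to the left, the skid's +y). It turns on a pin along the skid's x; locked, a plate at the pin's rear end blocks the lever. Turns easily (under 1 N at the tab); past about 0.5 rad it drops over by its own weight and stays.
- catch_tab (a point): Centre of the round head (22 mm across, 10 mm thick along the skid's x) of the catch's thumb tab, in front of the valve block, 46 mm from the pin's axis, straight above it when locked; moves with the catch, its z axis pointing from pin to head. The tab below the head is 16 mm wide and 27 mm clear of the block; nothing stands beside it.
- catch_pivot (a point): Point of the catch's pin axis in the middle of the tab's thickness, 95 mm above the bench; the axis runs along the skid's x. Fixed on the skid.
- lever (a joint): Angle of the vent lever, rad: 0 closed (rest, leaning 0.12 rad away from the robot), 0.95 fully open against its stop (leaning 0.83 rad towards the robot). A spring always drives it shut: about 3 N at the grip at 0, 6.6 N at 0.95. With the catch locked it cannot be pulled further than about 0.2 rad.
- lever_grip (a point): Centre of the lever's red plastic grip, a round barrel 27 mm across at its thickest and 25 at its middle, 60 mm long along the lever, 120 mm from the pivot (top end of the grip 150 mm from the pivot); moves with the lever. Free at both sides.
- lever_pivot (a point): The lever's pivot, 100 mm above the bench, between two cheeks on the valve block. Its axis runs along the skid's y (the lever swings in the skid's x-z plane, its grip coming towards the robot, -x of the skid, and then down). Fixed on the skid.
- amber_bottle: Amber reagent bottle with blue cap, 70 mm across, 170 mm high; origin at the centre of its underside. Leave it.
- beaker: Glass beaker, 68 mm across, 85 mm high; origin at the centre of its underside. Leave it.
- flask: Conical glass flask, 84 mm across, 135 mm high; origin at the centre of its underside. Leave it.
- spanner: Steel spanner, 160 mm long, lying flat in front of the skid; origin under its middle. Leave it.
- vial_rack: White rack with small vials, 70 x 140 mm, 72 mm high; origin at the centre of its underside. Leave it.
- spare_nut: Dark steel nut, 26 mm across, 16 mm high, lying on the skid's base plate; origin at the centre of its underside. Leave it.

How it is judged (in metres and radians):
On the way, in this order (a step that is already met when the one before it is completed fails the run):
1. the blue cap hangs upright and fully down on the empty parking stub, let go (horizontal distance between vent_cap_center and stub_top below 0.008 m and z of vent_cap_center in the frame of stub_top between -0.02 and -0.008 m and angle between vent_cap_center's own z axis and vertical below 0.15 rad and not (contact force between the fingers and vent_cap above 0.05 N)), for 0.2 s.
2. the safety catch is flipped over (beyond 1.2 rad) (value of joint catch above 1.2 rad), for 0.2 s.
3. the lever is pulled open (beyond 0.82 rad) and held by the gripper for half a second (value of joint lever above 0.82 rad and contact force between the fingers and lever above 2 N), for 0.5 s.
At the end, for the whole second after the job is handed in: The lever is held open beyond 0.82 rad by the gripper's fingers (contact over 2 N), the catch is flipped beyond 1.2 rad, and the blue cap hangs on the formerly empty stub: centre within 8 mm of its axis, 8 to 20 mm below its top, within 0.15 rad of upright, untouched by the fingers (all of step 1 and all of step 3 and value of joint catch above 1.2 rad); the arm keeps its last pose, push and grip.
It fails at once if the lever is forced past the locked catch (beyond 0.35 rad with the catch below 0.4 rad) (value of joint lever above 0.35 rad and value of joint catch below 0.4 rad).
It fails at once if the blue cap is dropped (its centre below 40 mm) (height (world z) of vent_cap_center below 0.04 m).
It fails at once if something else is disturbed (the white cap, spanner, nut, rack or glassware moved more than 20 mm) (distance of any of other_cap_center, amber_bottle, beaker, flask, spanner, vial_rack, spare_nut from where it was at the start of the episode above 0.02 m).
It also fails if it takes over 72 s, if anything falls off the work surface, if the arm or the gripper's body presses on something with over 40 N, if the wrist force passes 120 N, or if a joint passes its speed limit or range.

ROBOT

A 6-joint arm with a two-finger parallel gripper is mounted at the origin on the work surface. World frame = base frame: x ahead of the robot, y to its left, z up, the work surface at z = 0. Lengths are in mm, angles in rad, forces in N, time in s.
With the tool pointing down it reaches from about 350 to 875 mm from the base axis. Payload 4.2 kg.
Tool frame: the origin (TCP) lies on the centre line of the jaws, within the pads' length; the fingertips stand 14 mm ahead of it and the grasp point (between the pads) lies 5 mm behind it (tcp_to_tips is the distance from the TCP to the fingertips, in mm); z points along the fingers, y is the direction in which the jaws open and shut (so a half turn about z gives the same grasp; the last joint's range is limited). The gripper opens to 85 mm and grips with 20 to 120 N. Pads are 22 mm wide; open, the fingers measure 114 mm over their backs; the gripper's body (76 mm by 85 mm) begins 54 mm behind the grasp point. The pads swing forward as they close: fully open they stand 13 mm farther back than shut.
Start: joints at [1.378, 0.385, 0.008, 0, -1.194, -0.259], TCP at [272.832, 562.283, 245.312] pointing down, gripper open.
Joint ranges: [-3.14, 3.14], [-1.21, 2.06], [-1.07, 1.41], [-3.16, 2.05], [-2.99, -0.16], [-3.1, 3.1]. Speed limits (rad/s): [2.79, 2.79, 3.14, 3.14, 3.14, 3.14].

INTERFACE

Orientations are given as a unit quaternion [x, y, z, w].
In Python, from bench import read_state, get_image, job_done, tcp_to_tips gives the robot as it stands. The module is installed in compiled form; this text tells all that it offers.
- The arm moves only by the tool play_rows, never from a script. Its argument "targets" is a list of rows, each an object of numbers: "gripper": the gripper's target within -1 to 1 (shut at 1, half-way at 0, fully open at -1); "tx", "ty", "tz": the shift along the tool's x, y, z scaled (see below); "spin": the turn about the tool's z scaled (see below). A call has 1 to 12 rows; each row is the pose to reach, as a shift and turn from the pose commanded when the call began, along the tool's axes at that moment; what a row does not reach only later rows make up. The controller multiplies each number of a shift by 0.25 m and each number of a turn by pi/4 rad. A row lasts 1/8 s, in which the tool goes at most 62.5 mm and 10.7 degrees, less where a joint would pass 70% of its speed; a pose out of reach is approached as far as the arm can. A call with a number of a shift or a turn outside -1 to 1 is refused whole. A call with a gripper value outside its range is refused whole. The fingers move at their own pace and stop on an object; the grip force is fixed at half the most. Time passes only in rows, so rows that repeat a pose let the fingers close. It gives the time, the measured TCP pose, the force and the opening at its end, in the units of the state.
- read_state(): the state, without advancing time (a new reading comes with each control period).
- get_image(name): name is "scene" or "top"; returns a dict with "frame" (420x560x3 uint8, red, green, blue), "depth" (420x560 float32, mm along the optical axis (not along the pixel's ray), 0 where there is no reading), "mtx" (3x3 intrinsics, pixels), "world_to_cam" (4x4, takes a point from world to camera coordinates). Camera axes: x right, y up, looking along -z (the intrinsics and any distortion apply to the point x, -y, -z); pixel columns grow to the right and rows downward; lengths in mm; the calibration is good to about 2 mm. A picture is of the moment at which its call begins.
- job_done(): hands the job in, once; it reports no verdict.
The state is a dict: "clock": time; "joints": joint angles; "joint_vel": joint speeds; "joint_efforts": joint torques, N m; "position": TCP position; "ee_rot": TCP orientation; "contact_force": force on the tool from outside, world axes, zero at the start; "wrist_torque": the same for the moment, N m; "gripper_width": finger opening in mm.
Only numpy, scipy, OpenCV 4.12 (cv2) and the standard library are available. Lean on these libraries where they do the work, as an engineer would, in place of code of your own. Each camera call takes 0.05 s, during which the arm holds its last target.

## Working session

There is one attempt and no reset: what is moved stays moved. The work goes in short steps, Python scripts to look and compute and a tool call to move; the robot and the scene stay as the last step left them, time stands still between calls to the robot, and variables do not carry over. Pictures are saved under pics/ and viewed, and the job is handed in when it is done.

Besides the shell and the picture viewer there is one more tool, called after "Request:" as name(argument=value, ...) on one line, values as JSON. play_rows: Moves the arm, as the interface text tells. Its arguments: {"type":"object","properties":{"targets":{"type":"array","items":{"type":"object","properties":{"gripper":{"type":"number"},"tx":{"type":"number","minimum":-1,"maximum":1},"ty":{"type":"number","minimum":-1,"maximum":1},"tz":{"type":"number","minimum":-1,"maximum":1},"spin":{"type":"number","minimum":-1,"maximum":1}}}}},"required":["targets"]}

```bash
mkdir -p pics
python3 - <<'E'
from bench import *
import cv2,numpy as np,pickle
print(read_state(), tcp_to_tips)
for n in("scene","top"):
    d=get_image(n); pickle.dump(d,open(n+".pkl","wb"))
    cv2.imwrite(f"pics/{n}0.png",d["frame"][:,:,::-1]); print(d["mtx"],d["world_to_cam"],[k for k in d])
E
```

```text
{'clock': 0.0, 'joints': array([ 1.37762983e+00,  3.85618278e-01,  6.59549138e-03, -5.15773229e-04,
       -1.19400367e+00, -2.58573402e-01]), 'joint_vel': array([ 0.00094717,  0.00067584,  0.00020284, -0.00037349,  0.00184399,
       -0.00012856]), 'joint_efforts': array([-3.43730580e-04, -3.92288053e+01,  1.88403332e+01,  4.18606684e+00,
       -4.62789059e-03,  1.07316362e-05]), 'position': array([272.58076731, 561.79939503, 244.16993787]), 'ee_rot': array([ 9.74577699e-01, -2.24046888e-01, -2.03101628e-04,  1.12230665e-03]), 'contact_force': array([0.10121263, 0.33666583, 0.09513549]), 'wrist_torque': array([ 0.01347856, -0.01625652,  0.00204516]), 'gripper_width': 85.56108897285984} 14.0
[[438.92003561   0.         274.64597049]
 [  0.         438.92003561 208.14806948]
 [  0.           0.           1.        ]] [[-5.06189988e-01  8.62071074e-01 -2.45999743e-02  2.17919853e+02]
 [-4.65884111e-01 -2.49330611e-01  8.48991308e-01  1.54504709e+02]
 [ 7.25757323e-01  4.41211638e-01  5.27833875e-01 -1.67557403e+03]
 [ 0.00000000e+00  0.00000000e+00  0.00000000e+00  1.00000000e+00]] ['frame', 'depth', 'mtx', 'world_to_cam']
[[455.99304845   0.         290.13864751]
 [  0.         455.99304845 208.08077538]
 [  0.           0.           1.        ]] [[ 2.67980974e-02 -9.99637281e-01  2.67731100e-03  2.67247879e+01]
 [ 9.91939361e-01  2.69233583e-02  1.23820181e-01 -5.63185051e+02]
 [-1.23847352e-01 -6.62415113e-04  9.92301061e-01 -1.21391139e+03]
 [ 0.00000000e+00  0.00000000e+00  0.00000000e+00  1.00000000e+00]] ['frame', 'depth', 'mtx', 'world_to_cam']
```

View pics/scene0.png

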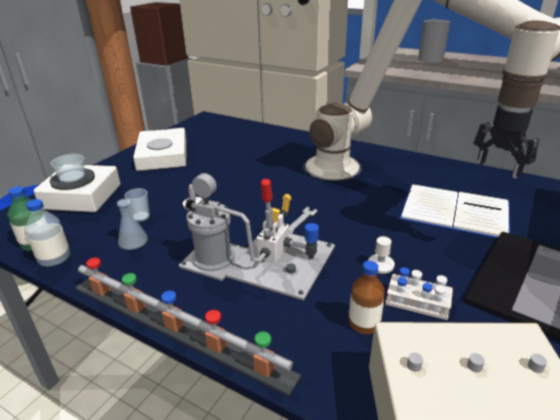

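View pics/top0.png

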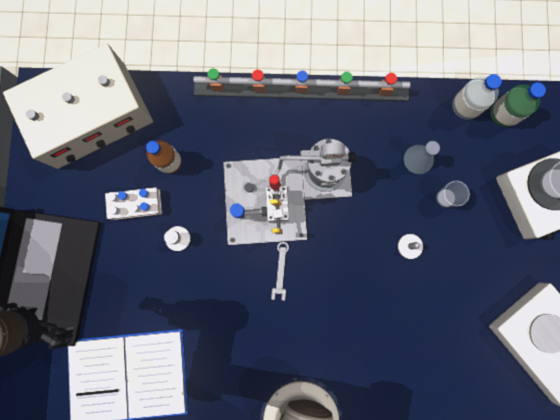

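The white cap is parked at the left (top px 178,238), so the empty stub is at the right (411,246). The blue cap is at (237,211). Next I'll enlarge crops.

```bash
cat > h.py <<'E'
import numpy as np,cv2,pickle
def ray(d,u,v):
    M=d["world_to_cam"];R=M[:3,:3];t=M[:3,3]
    K=d["mtx"];p=np.linalg.inv(K)@[u,v,1]; c=np.array([p[0],-p[1],-1.])
    return -R.T@t, R.T@c
def atz(d,u,v,z):
    o,r=ray(d,u,v);s=(z-o[2])/r[2];return o+s*r
def proj(d,P):
    M=d["world_to_cam"];c=(M[:3,:3]@np.asarray(P).T).T+M[:3,3]
    c=np.atleast_2d(c);q=c*[1,-1,-1];q=(d["mtx"]@q.T).T;return q[:,:2]/q[:,2:]
def tri(d1,p1,d2,p2):
    o1,r1=ray(d1,*p1);o2,r2=ray(d2,*p2)
    A=np.stack([r1,-r2],1);s=np.linalg.lstsq(A,o2-o1,rcond=None)[0]
    a=o1+s[0]*r1;b=o2+s[1]*r2;return (a+b)/2,np.linalg.norm(a-b)
def bp(d,u,v):
    o,r=ray(d,u,v);return o+d["depth"][int(round(v)),int(round(u))]*r
def crop(d,u0,v0,w,h,k,fn):
    c=d["frame"][v0:v0+h,u0:u0+w,::-1];cv2.imwrite(fn,cv2.resize(c,None,fx=k,fy=k,interpolation=cv2.INTER_CUBIC))
def L(n):return pickle.load(open(n+".pkl","rb"))
E
python3 - <<'E'
from h import *
t=L("top");s=L("scene")
crop(t,215,130,145,150,4,"pics/t1.png");crop(s,180,165,160,130,5,"pics/s1.png")
crop(t,385,225,50,40,8,"pics/t2.png")
E
```

```text
(no output)
```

View pics/t1.png

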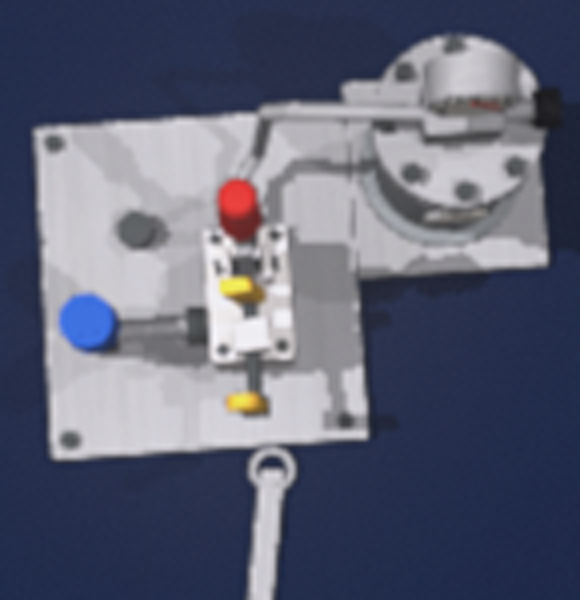

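View pics/s1.png

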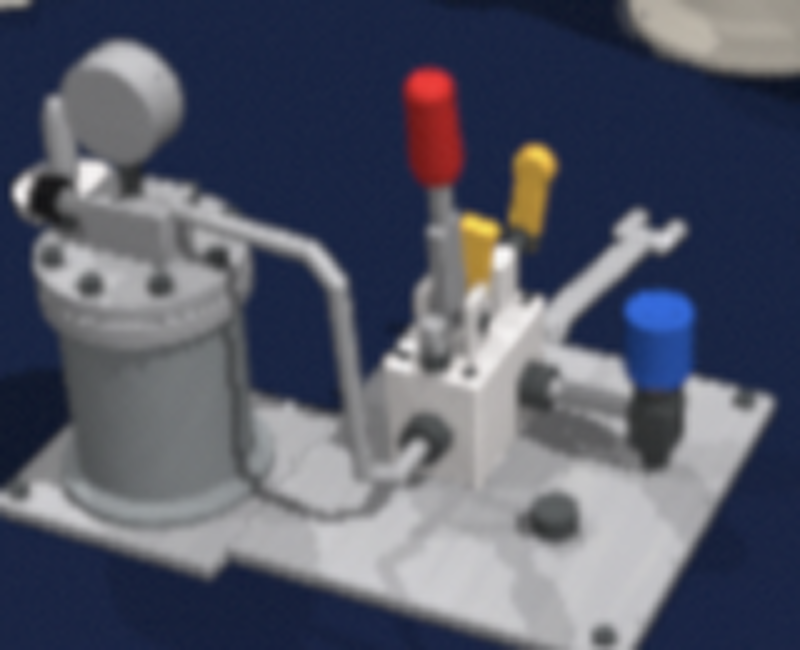

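View pics/t2.png

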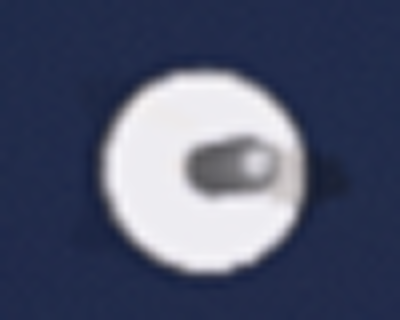

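Run:
```python
from h import *
t=L("top");s=L("scene")
f=lambda u0,v0,k,x,y:(u0+(x+.5)/k-.5,v0+(y+.5)/k-.5)
T=lambda x,y:f(215,130,4,x,y); S=lambda x,y:f(180,165,5,x,y)
C=[atz(t,*T(*p),10)[:2] for p in((50,459),(34,128),(368,438))]
Q=np.array([(-83,145),(153,145),(-83,-75)],float);C=np.array(C);print(C)
z=C-C.mean(0);q=Q-Q.mean(0)
yaw=np.arctan2((q[:,0]*z[:,1]-q[:,1]*z[:,0]).sum(),(q*z).sum())
R=np.array([[np.cos(yaw),-np.sin(yaw)],[np.sin(yaw),np.cos(yaw)]])
o=C.mean(0)-R@Q.mean(0);print("station",o,yaw,"res",C-(o+Q@R.T))
print("silencer by station",o+R@[0,105])
print("cap top",atz(t,*T(88,323),111), "tri",)
print("cap scene top",atz(s,*S(660,310),111))
print("stub",atz(t,*f(385,225,8,259,162),75),atz(t,*f(385,225,8,203,171),16))
# lever rest grip
print("grip top pred",o+R@[150*np.sin(.12),0],100+150*np.cos(.12))
print("redtop",atz(t,*T(237,196),249))
for n,p in(("tabhead",tri(t,T(237,287),s,S(536,160))),("tabfront",tri(t,T(246,402),s,S(536,160)))):print(n,p)
u,v=T(246,402);print("tab at z141",atz(t,u,v,141), T(246,402))
p=proj(s,np.array([[*(o),100]])); print(p)
# tab station frame
for zz in (100,141,152):
  P=atz(t,u,v,zz)[:2]; print(zz,R.T@(P-o))
P=atz(t,*T(240,287),120)[:2]; print(R.T@(P-o))
```

```text
[[459.53423245 213.40689518]
 [692.6187963  234.96731453]
 [479.96433439  -6.06748919]]
station [555.15297636  76.50341501] 0.09502769345036587 res [[ 0.76506901  0.43311486]
 [-1.08559779 -0.39926375]
 [ 0.32052878 -0.03385111]]
silencer by station [545.19007896 181.02968288]
cap top [543.10492464 179.08252486 111.        ] tri
cap scene top [540.97980033 179.85884068 111.        ]
stub [ 469.12988802 -293.57096555   75.        ] [ 468.54515818 -290.72488143   16.        ]
grip top pred [573.028791    78.20724421] 248.92129537807995
redtop [602.3121866  80.7072951 249.       ]
tabhead (array([551.51509765,  94.97606199, 184.23271718]), np.float64(30.736665795630035))
tabfront (array([491.41258317,  76.62225269, 147.58942908]), np.float64(3.6664778439560135))
tab at z141 [492.80004668  75.21908805 141.        ] (276.125, 230.125)
[[274.79338024 222.32361436]]
100 [-59.00726133   5.57508548]
141 [-62.19347284   4.63780892]
152 [-63.04831008   4.38634448]
[13.13845382  4.20408819]
```

Run:
```python
from h import *
t=L("top");s=L("scene")
f=lambda u0,v0,k,x,y:(u0+(x+.5)/k-.5,v0+(y+.5)/k-.5)
T=lambda x,y:f(215,130,4,x,y); S=lambda x,y:f(180,165,5,x,y)
o=np.array([555.15,76.5]);a=.095;R=np.array([[np.cos(a),-np.sin(a)],[np.sin(a),np.cos(a)]])
def rep(n,P):print(n,np.round(P,1),"st",np.round(R.T@(P[:2]-o),1))
P,e=tri(t,T(237,196),s,S(431,84));rep("red top",P);print(e)
# red masks point clouds
for d,n in((t,"top"),(s,"scene")):
    for nm,lo,hi,box in(("red",(0,120,70),(8,255,255),None),("yel",(18,120,80),(32,255,255),None),("blue",(105,170,130),(120,255,255),None)):
        hsv=cv2.cvtColor(d["frame"],cv2.COLOR_RGB2HSV);m=cv2.inRange(hsv,lo,hi)
        if n=="top": m[:130]=0;m[280:]=0;m[:,:215]=0;m[:,360:]=0
        else: m[:165]=0;m[295:]=0;m[:,:180]=0;m[:,340:]=0
        k,lab,st,ce=cv2.connectedComponentsWithStats(m)
        for i in range(1,k):
            if st[i,4]<12: continue
            v,u=np.nonzero(lab==i); pts=np.array([bp(d,x,y) for x,y in zip(u,v) if d["depth"][y,x]>0])
            print(n,nm,st[i],np.round(ce[i],1));rep("  med",np.median(pts,0));print("   z",np.round(np.percentile(pts[:,2],[2,50,98]),0))
```

```text
red top [601.8  81.5 249.1] st [46.9  0.6]
1.9163504070536503
top red [270 175  10  14 111] [274.2 181.3]
  med [596.8  80.2 246.6] st [41.8 -0.2]
   z [217. 247. 252.]
top yel [270 199  11   6  47] [274.9 201.8]
  med [563.1  80.2 144.5] st [8.3 2.9]
   z [105. 145. 149.]
top yel [272 228   9   5  34] [276.2 230.3]
  med [492.3  74.8 150. ] st [-62.8   4.3]
   z [100. 150. 154.]
top blue [230 204  14  13 127] [236.5 210.2]
  med [543.9 179.5 111.1] st [ -1.4 103.6]
   z [107. 111. 116.]
scene red [262 180   9  22 161] [266.2 190.3]
  med [608.6  87.6 229. ] st [54.2  6. ]
   z [198. 229. 252.]
scene yel [282 194   9  18 115] [285.8 202.1]
  med [496.6  77.3 129.7] st [-58.2   6.3]
   z [  3. 130. 153.]
scene yel [272 208   8  14  74] [275.2 213.7]
  med [568.8  85.5 136.8] st [14.5  7.7]
   z [  3. 137. 150.]
scene blue [305 223  14  19 184] [312.2 231. ]
  med [551.8 188.  109.4] st [  7.3 111.3]
   z [  2. 109. 116.]
```

Request:
play_rows(targets=[{"tx": 0.15,"ty": 0.08,"spin": -0.15,"gripper": -1},{"tx": 0.32,"ty": 0.17,"spin": -0.3,"gripper": -1},{"tx": 0.5,"ty": 0.27,"spin": -0.45,"gripper": -1},{"tx": 0.66,"ty": 0.36,"spin": -0.6,"gripper": -1},{"tx": 0.76,"ty": 0.42,"spin": -0.697,"gripper": -1},{"tx": 0.82,"ty": 0.45,"spin": -0.697,"gripper": -1},{"tx": 0.82,"ty": 0.45,"spin": -0.697,"gripper": -1}])

```text
invalid input
```

```bash
cat >> h.py <<'E'
def to(P):
    "tool-axis shift (in units of 0.25 m) from measured TCP to world point P"
    from bench import read_state
    from scipy.spatial.transform import Rotation
    s=read_state();r=Rotation.from_quat(s["ee_rot"])
    print("clock",round(s["clock"],2),"pos",np.round(s["position"],1),"toolx yaw",round(float(np.arctan2(*r.as_matrix()[[1,0],0])),4),"toolz",np.round(r.as_matrix()[:,2],3),"F",np.round(s["contact_force"],1),"w",round(s["gripper_width"],1))
    for p in np.atleast_2d(P): print(p,"->",np.round(r.inv().apply(p-s["position"])/250,4))
E
python3 -c "
from h import *
to([544,180,200])"
```

```text
clock 0.1 pos [272.6 561.8 244.3] toolx yaw -0.4519 toolz [-0.001 -0.002 -1.   ] F [-0.4 -0.6  0.5] w 85.5
[544 180 200] -> [1.6435 0.8996 0.1792]
```

Request:
play_rows(targets=[{"tx": 0.15,"ty": 0.08,"tz": 0,"spin": -0.15,"gripper": -1},{"tx": 0.32,"ty": 0.17,"tz": 0,"spin": -0.3,"gripper": -1},{"tx": 0.5,"ty": 0.27,"tz": 0,"spin": -0.45,"gripper": -1},{"tx": 0.66,"ty": 0.36,"tz": 0,"spin": -0.6,"gripper": -1},{"tx": 0.76,"ty": 0.42,"tz": 0,"spin": -0.697,"gripper": -1},{"tx": 0.82,"ty": 0.45,"tz": 0,"spin": -0.697,"gripper": -1},{"tx": 0.82,"ty": 0.45,"tz": 0,"spin": -0.697,"gripper": -1}])

```text
clock: 0.98
position: [408.5, 371.1, 245.1]
ee_rot: [0.999, 0.047, -0.0, 0.0]
contact_force: [0.2, 0.3, 0.6]
gripper_width: 85.5
```

```bash
python3 -c "
from h import *
to([544,180,180])"
```

```text
clock 0.97 pos [408.5 371.1 245.1] toolx yaw 0.0931 toolz [-0. -0. -1.] F [0.2 0.3 0.6] w 85.5
[544 180 180] -> [0.4686 0.8115 0.2605]
```

Request:
play_rows(targets=[{"tx": 0.1,"ty": 0.17,"tz": 0.05,"spin": 0,"gripper": -1},{"tx": 0.2,"ty": 0.35,"tz": 0.1,"spin": 0,"gripper": -1},{"tx": 0.3,"ty": 0.52,"tz": 0.15,"spin": 0,"gripper": -1},{"tx": 0.4,"ty": 0.68,"tz": 0.18,"spin": 0,"gripper": -1},{"tx": 0.45,"ty": 0.78,"tz": 0.2,"spin": 0,"gripper": -1},{"tx": 0.469,"ty": 0.81,"tz": 0.2,"spin": 0,"gripper": -1},{"tx": 0.469,"ty": 0.811,"tz": 0.2,"spin": 0,"gripper": -1},{"tx": 0.469,"ty": 0.811,"tz": 0.2,"spin": 0,"gripper": -1}])

```text
clock: 1.98
position: [543.9, 182.2, 195.6]
ee_rot: [0.999, 0.048, 0.0, -0.0]
contact_force: [0.1, -0.8, 0.7]
gripper_width: 85.4
```

Run:
```python
from h import *
from bench import get_image
to([544,180,92])
for n,b in(("top",(170,150,150,110)),("scene",(240,130,160,130))):
    d=get_image(n); pickle.dump(d,open(n+"1.pkl","wb")); crop(d,*b,4,f"pics/{n}1.png")
t=d
```

```text
clock 1.98 pos [543.9 182.2 195.6] toolx yaw 0.097 toolz [ 0.  0. -1.] F [ 0.1 -0.8  0.7] w 85.4
[544 180  92] -> [-0.0006  0.0088  0.4143]
```

View pics/scene1.png

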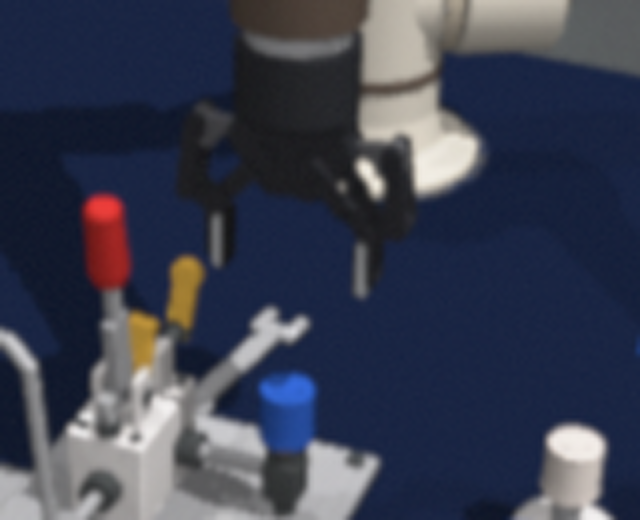

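View pics/top1.png

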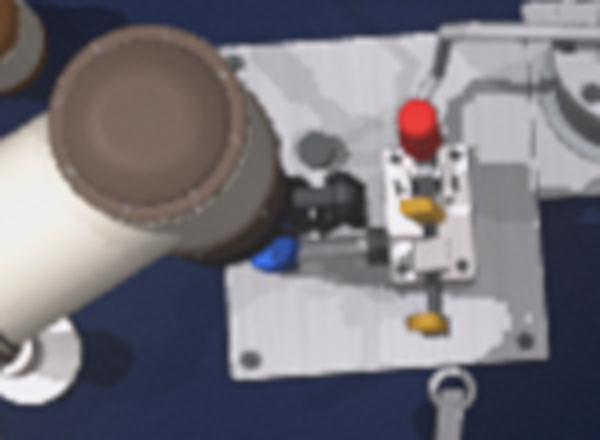

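The open gripper straddles the blue cap (scene px ~312,231) with nothing in the way. I'll go down.

Request:
play_rows(targets=[{"tx": 0,"ty": 0.008,"tz": 0.1,"spin": 0,"gripper": -1},{"tx": 0,"ty": 0.008,"tz": 0.2,"spin": 0,"gripper": -1},{"tx": 0,"ty": 0.008,"tz": 0.28,"spin": 0,"gripper": -1},{"tx": 0,"ty": 0.008,"tz": 0.36,"spin": 0,"gripper": -1},{"tx": 0,"ty": 0.008,"tz": 0.41,"spin": 0,"gripper": -1},{"tx": 0,"ty": 0.008,"tz": 0.41,"spin": 0,"gripper": -1},{"tx": 0,"ty": 0.008,"tz": 0.41,"spin": 0,"gripper": -1}])

```text
clock: 2.95
position: [544.9, 179.4, 93.6]
ee_rot: [0.999, 0.048, 0.001, -0.0]
contact_force: [-0.2, 0.2, 0.1]
gripper_width: 85.6
```

Run:
```python
from h import *
from bench import get_image
to([544,180,92])
d=get_image("scene"); crop(d,240,130,160,130,4,"pics/s2.png")
```

```text
clock 2.95 pos [544.9 179.4  93.6] toolx yaw 0.0961 toolz [ 0.001  0.001 -1.   ] F [-0.2  0.2  0.1] w 85.6
[544 180  92] -> [-0.0034 -0.0027  0.0064]
```

View pics/s2.png

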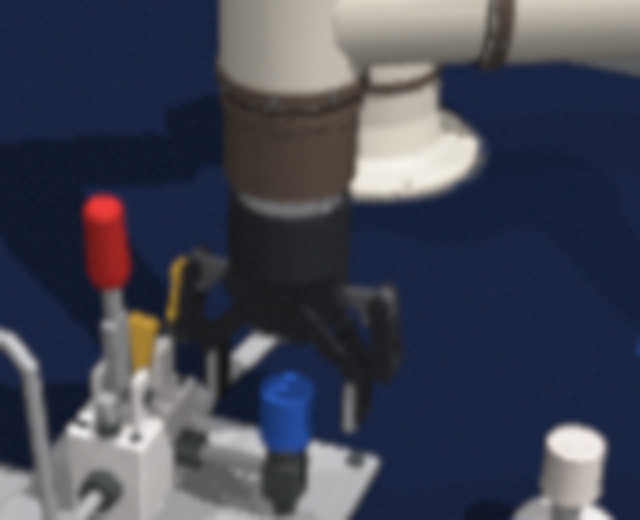

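The fingers are on both sides of the cap. I'll close them.

Request:
play_rows(targets=[{"tx": 0,"ty": 0,"tz": 0.006,"spin": 0,"gripper": 0},{"tx": 0,"ty": 0,"tz": 0.006,"spin": 0,"gripper": 0.4},{"tx": 0,"ty": 0,"tz": 0.006,"spin": 0,"gripper": 1},{"tx": 0,"ty": 0,"tz": 0.006,"spin": 0,"gripper": 1},{"tx": 0,"ty": 0,"tz": 0.006,"spin": 0,"gripper": 1},{"tx": 0,"ty": 0,"tz": 0.006,"spin": 0,"gripper": 1},{"tx": 0,"ty": 0,"tz": 0.006,"spin": 0,"gripper": 1}])

```text
clock: 3.88
position: [544.6, 179.0, 91.7]
ee_rot: [0.999, 0.048, 0.0, -0.0]
contact_force: [-0.1, 0.0, 4.1]
gripper_width: 34.5
```

Run:
```python
from h import *
from bench import get_image
to([544,180,92])
d=get_image("scene"); crop(d,240,130,160,130,4,"pics/s3.png")
```

```text
clock 3.88 pos [544.6 179.   91.7] toolx yaw 0.0958 toolz [ 0.001  0.    -1.   ] F [-0.1  0.   4.1] w 34.5
[544 180  92] -> [-0.0021 -0.0042 -0.0014]
```

View pics/s3.png

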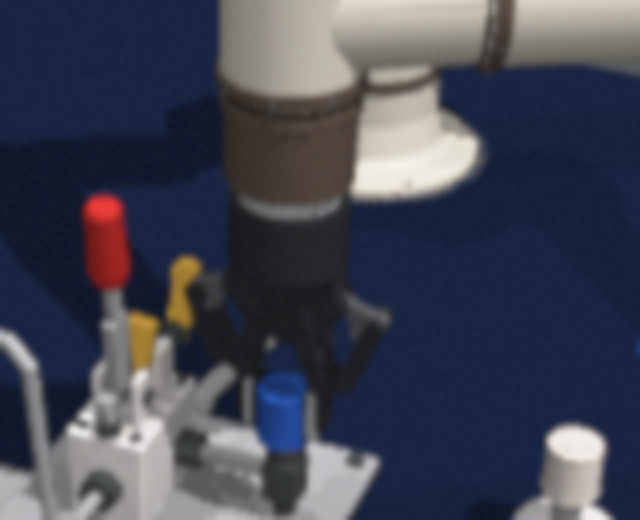

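Request:
play_rows(targets=[{"tx": 0,"ty": 0,"tz": -0.05,"spin": 0,"gripper": 1},{"tx": 0,"ty": 0,"tz": -0.12,"spin": 0,"gripper": 1},{"tx": 0,"ty": 0,"tz": -0.2,"spin": 0,"gripper": 1},{"tx": 0,"ty": 0,"tz": -0.3,"spin": 0,"gripper": 1},{"tx": 0,"ty": 0,"tz": -0.36,"spin": 0,"gripper": 1},{"tx": 0,"ty": 0,"tz": -0.36,"spin": 0,"gripper": 1},{"tx": 0,"ty": 0,"tz": -0.36,"spin": 0,"gripper": 1}])

```text
clock: 4.8
position: [543.8, 178.7, 180.3]
ee_rot: [0.999, 0.048, -0.001, 0.0]
contact_force: [0.5, 0.1, -0.1]
gripper_width: 34.1
```

Run:
```python
from h import *
from bench import get_image
to([[410,180,180],[410,-293,180],[469,-293,180]])
d=get_image("scene"); crop(d,240,130,160,130,4,"pics/s4.png")
```

```text
clock 4.8 pos [543.8 178.7 180.3] toolx yaw 0.0953 toolz [-0.002 -0.001 -1.   ] F [ 0.5  0.1 -0.1] w 34.1
[410 180 180] -> [-0.5321 -0.0562  0.0023]
[ 410 -293  180] -> [-0.7121  1.8272  0.0035]
[ 469 -293  180] -> [-0.4772  1.8497  0.0031]
```

View pics/s4.png

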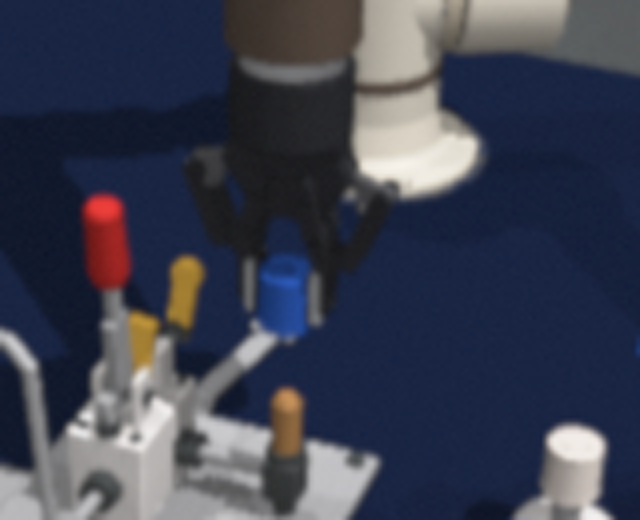

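The cap is off and held upright, and the bronze silencer is visible at scene ~(312,234). I'll go back toward the robot, then right.

Request:
play_rows(targets=[{"tx": -0.1,"ty": -0.01,"tz": 0,"spin": 0,"gripper": 1},{"tx": -0.25,"ty": -0.03,"tz": 0,"spin": 0,"gripper": 1},{"tx": -0.4,"ty": -0.04,"tz": 0,"spin": 0,"gripper": 1},{"tx": -0.5,"ty": 0.05,"tz": 0,"spin": 0,"gripper": 1},{"tx": -0.54,"ty": 0.2,"tz": 0,"spin": 0,"gripper": 1},{"tx": -0.56,"ty": 0.38,"tz": 0,"spin": 0,"gripper": 1},{"tx": -0.58,"ty": 0.56,"tz": 0,"spin": 0,"gripper": 1},{"tx": -0.6,"ty": 0.74,"tz": 0,"spin": 0,"gripper": 1},{"tx": -0.61,"ty": 0.88,"tz": 0,"spin": 0,"gripper": 1},{"tx": -0.62,"ty": 0.96,"tz": 0,"spin": 0,"gripper": 1},{"tx": -0.62,"ty": 1.0,"tz": 0,"spin": 0,"gripper": 1},{"tx": -0.62,"ty": 1.0,"tz": 0,"spin": 0,"gripper": 1}])

```text
clock: 6.35
position: [413.9, -84.9, 180.9]
ee_rot: [0.999, 0.047, -0.0, 0.0]
contact_force: [-0.3, 0.2, 0.4]
gripper_width: 34.4
```

Run:
```python
from h import *
to([[420,-293,180],[469,-293,180]])
```

```text
clock 6.35 pos [413.9 -84.9 180.9] toolx yaw 0.0947 toolz [-0.001 -0.    -1.   ] F [-0.3  0.2  0.4] w 34.4
[ 420 -293  180] -> [-0.0543  0.831   0.0036]
[ 469 -293  180] -> [0.1408 0.8495 0.0034]
```

Request:
play_rows(targets=[{"tx": -0.01,"ty": 0.12,"tz": 0,"spin": 0,"gripper": 1},{"tx": -0.02,"ty": 0.28,"tz": 0,"spin": 0,"gripper": 1},{"tx": 0,"ty": 0.46,"tz": 0,"spin": 0,"gripper": 1},{"tx": 0.05,"ty": 0.62,"tz": 0,"spin": 0,"gripper": 1},{"tx": 0.1,"ty": 0.75,"tz": 0,"spin": 0,"gripper": 1},{"tx": 0.13,"ty": 0.82,"tz": 0.04,"spin": 0,"gripper": 1},{"tx": 0.141,"ty": 0.849,"tz": 0.08,"spin": 0,"gripper": 1},{"tx": 0.141,"ty": 0.849,"tz": 0.1,"spin": 0,"gripper": 1},{"tx": 0.141,"ty": 0.849,"tz": 0.1,"spin": 0,"gripper": 1},{"tx": 0.141,"ty": 0.849,"tz": 0.1,"spin": 0,"gripper": 1}])

```text
clock: 7.6
position: [469.3, -292.0, 156.8]
ee_rot: [0.999, 0.048, 0.0, 0.0]
contact_force: [-0.6, -0.4, -0.5]
gripper_width: 34.6
```

Run:
```python
from h import *
from bench import get_image
to([[469,-293,63]])
d=get_image("scene");pickle.dump(d,open("scene5.pkl","wb"))
print(proj(d,[[469,-293,75]]),proj(L("scene"),[[469,-293,75]]));u,v=proj(d,[469,-293,110])[0].astype(int)
crop(d,max(u-50,0),v-50,100,90,6,"pics/s5.png");print(max(u-50,0),v-50)
d=L("scene");crop(d,max(u-50,0),v-50,100,90,6,"pics/s50.png")
d=get_image("top");pickle.dump(d,open("top5.pkl","wb"));crop(d,360,190,110,100,6,"pics/t5.png")
```

```text
clock 7.6 pos [ 469.3 -292.   156.8] toolx yaw 0.0967 toolz [ 0.001 -0.    -1.   ] F [-0.6 -0.4 -0.5] w 34.6
[ 469 -293   63] -> [-0.002   0.0037  0.3752]
[[190.26924858 185.74333089]] [[190.26924858 185.74333089]]
138 126
```

View pics/s5.png

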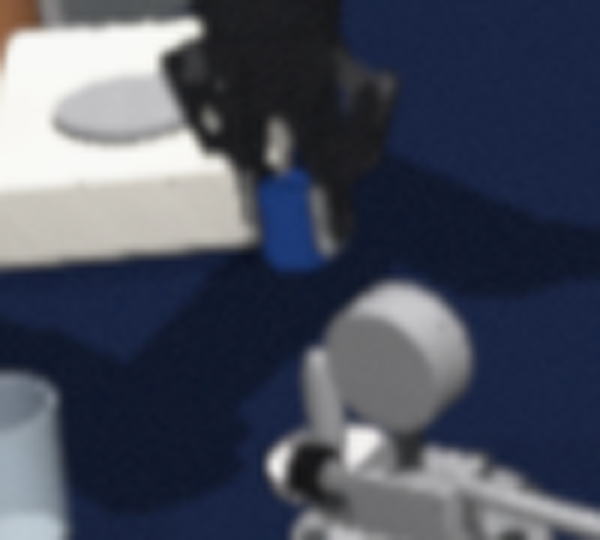

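View pics/t5.png

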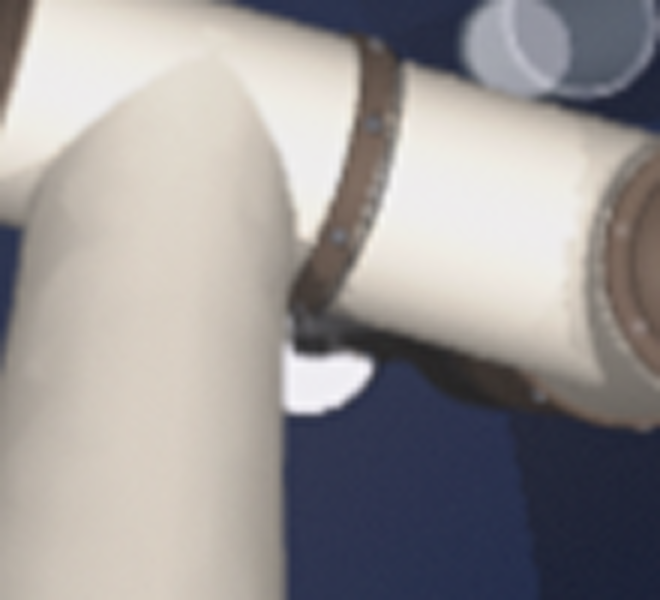

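View pics/s50.png

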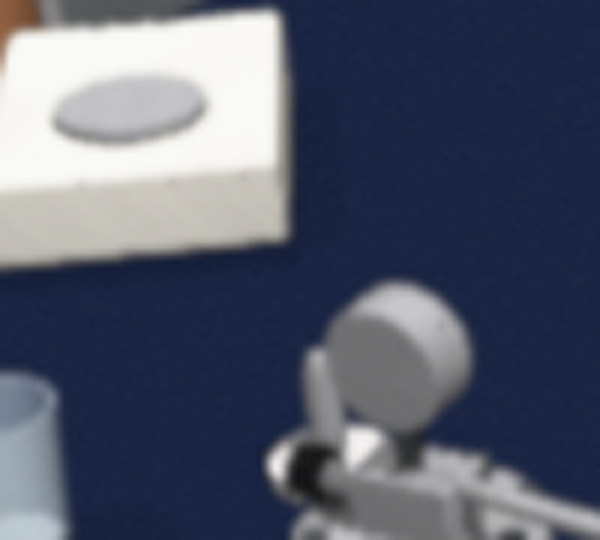

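Run:
```python
from h import *
from scipy.optimize import least_squares
t=L("top");g=t["frame"].astype(float)
# foot ellipse: bright mask subpixel
c=cv2.cvtColor(t["frame"],cv2.COLOR_RGB2GRAY)[225:265,385:435]
b=cv2.resize(c,None,fx=8,fy=8,interpolation=cv2.INTER_CUBIC);m=(b>130).astype(np.uint8)
cs,_=cv2.findContours(m,cv2.RETR_EXTERNAL,cv2.CHAIN_APPROX_NONE);k=max(cs,key=cv2.contourArea)
e=cv2.fitEllipse(cv2.convexHull(k));print(e);x,y=e[0]
print("foot",atz(t,385+(x+.5)/8-.5,225+(y+.5)/8-.5,16))
# cap hull in scene5: fit model silhouette center
for nm in("scene5",):
    d=L(nm);hsv=cv2.cvtColor(d["frame"],cv2.COLOR_RGB2HSV)
    m=cv2.inRange(hsv,(105,150,90),(122,255,255));m[:, :170]=0;m[:,200:]=0;m[:145]=0;m[180:]=0
    v,u=np.nonzero(m);print(u.min(),u.max(),v.min(),v.max(),u.mean(),v.mean())
    a=np.linspace(0,6.28,60);P=np.concatenate([[ [469.3+18*np.cos(q),-292+18*np.sin(q),z] for q in a] for z in(136.1,176.1)])
    p=proj(d,P);print(p.min(0),p.max(0),p.mean(0))
    mm=(p-[138,126])*6;print(mm.min(0),mm.max(0))
    # world dx effects
    print(proj(d,[[469,-292,156]])-proj(d,[[459,-292,156]]),proj(d,[[469,-292,156]])-proj(d,[[469,-302,156]]))
```

```text
((204.1405487060547, 171.2122344970703), (198.1039581298828, 204.37681579589844), 140.49363708496094)
foot [ 468.48281704 -291.11724946   16.        ]
181 190 154 170 185.44444444444446 162.76923076923077
[180.53478821 155.04880393] [193.75275735 171.57446006] [187.1341288  163.29151016]
[255.20872929 174.29282361] [334.51654411 273.44676039]
[[-2.05616089  1.23777551]] [[2.45170283 0.64669562]]
```

The stub is hidden behind the gauge in the scene view, so I rely on the top view: (469,-292). The held cap's outline agrees with the TCP to within about 1 px. I'll descend slowly.

Request:
play_rows(targets=[{"tx": -0.002,"ty": 0.0,"tz": 0.08,"spin": 0,"gripper": 1},{"tx": -0.002,"ty": 0.0,"tz": 0.16,"spin": 0,"gripper": 1},{"tx": -0.002,"ty": 0.0,"tz": 0.2,"spin": 0,"gripper": 1},{"tx": -0.002,"ty": 0.0,"tz": 0.24,"spin": 0,"gripper": 1},{"tx": -0.002,"ty": 0.0,"tz": 0.27,"spin": 0,"gripper": 1},{"tx": -0.002,"ty": 0.0,"tz": 0.3,"spin": 0,"gripper": 1},{"tx": -0.002,"ty": 0.0,"tz": 0.3,"spin": 0,"gripper": 1}])

```text
clock: 8.57
position: [468.6, -292.6, 80.8]
ee_rot: [0.999, 0.048, -0.0, -0.0]
contact_force: [-0.2, 0.7, -1.3]
gripper_width: 34.5
```

Run:
```python
from h import *
from bench import *
print(read_state()["wrist_torque"]);to([[469,-292,62]])
```

```text
[-0.01227175  0.01277833  0.05461291]
clock 8.57 pos [ 468.6 -292.6   80.8] toolx yaw 0.0956 toolz [-0.001  0.    -1.   ] F [-0.2  0.7 -1.3] w 34.5
[ 469 -292   62] -> [ 0.002  -0.0022  0.0752]
```

No contact so far, so the stub is inside the bore. I'll continue to the seat.

Request:
play_rows(targets=[{"tx": 0,"ty": 0,"tz": 0.03,"spin": 0,"gripper": 1},{"tx": 0,"ty": 0,"tz": 0.05,"spin": 0,"gripper": 1},{"tx": 0,"ty": 0,"tz": 0.065,"spin": 0,"gripper": 1},{"tx": 0,"ty": 0,"tz": 0.074,"spin": 0,"gripper": 1},{"tx": 0,"ty": 0,"tz": 0.076,"spin": 0,"gripper": 1},{"tx": 0,"ty": 0,"tz": 0.076,"spin": 0,"gripper": 1}])

```text
clock: 9.32
position: [468.9, -292.7, 62.4]
ee_rot: [0.999, 0.048, 0.0, 0.0]
contact_force: [0.6, 0.3, -0.9]
gripper_width: 34.0
```

Run:
```python
from h import *
from bench import *
print(read_state()["wrist_torque"]);to([[469,-292,62]])
d=get_image("scene");crop(d,138,126,100,90,6,"pics/s6.png")
```

```text
[ 0.03251701 -0.00715724  0.00389861]
clock 9.32 pos [ 468.9 -292.7   62.4] toolx yaw 0.0956 toolz [ 0. -0. -1.] F [ 0.6  0.3 -0.9] w 34.0
[ 469 -292   62] -> [ 0.0005 -0.0027  0.0016]
```

View pics/s6.png

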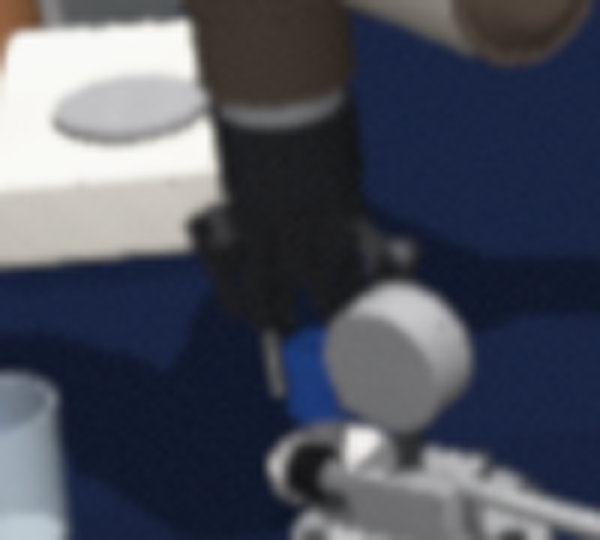

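Request:
play_rows(targets=[{"tx": 0,"ty": 0,"tz": 0.005,"spin": 0,"gripper": 1},{"tx": 0,"ty": 0,"tz": 0.009,"spin": 0,"gripper": 1},{"tx": 0,"ty": 0,"tz": 0.009,"spin": 0,"gripper": 1}])

```text
clock: 9.75
position: [469.1, -292.8, 61.5]
ee_rot: [0.999, 0.048, 0.0, 0.0]
contact_force: [-2.6, 1.3, 7.5]
gripper_width: 34.5
```

The upward force of 7.5 N means it is seated. I'll release and raise.

Request:
play_rows(targets=[{"tx": 0,"ty": 0,"tz": -0.002,"spin": 0,"gripper": 0.5},{"tx": 0,"ty": 0,"tz": -0.002,"spin": 0,"gripper": 0},{"tx": 0,"ty": 0,"tz": -0.002,"spin": 0,"gripper": -1},{"tx": 0,"ty": 0,"tz": -0.002,"spin": 0,"gripper": -1},{"tx": 0,"ty": 0,"tz": -0.002,"spin": 0,"gripper": -1},{"tx": 0,"ty": 0,"tz": -0.002,"spin": 0,"gripper": -1}])

```text
clock: 10.5
position: [468.8, -292.7, 60.4]
ee_rot: [0.999, 0.048, -0.0, -0.0]
contact_force: [-0.5, 0.4, 0.1]
gripper_width: 85.4
```

Request:
play_rows(targets=[{"tx": 0,"ty": 0,"tz": -0.08,"spin": 0,"gripper": -1},{"tx": 0,"ty": 0,"tz": -0.2,"spin": 0,"gripper": -1},{"tx": 0,"ty": 0,"tz": -0.35,"spin": 0,"gripper": -1},{"tx": 0,"ty": 0,"tz": -0.5,"spin": 0,"gripper": -1},{"tx": -0.1,"ty": -0.1,"tz": -0.6,"spin": 0,"gripper": 0},{"tx": -0.2,"ty": -0.28,"tz": -0.6,"spin": 0,"gripper": 1},{"tx": -0.2,"ty": -0.46,"tz": -0.6,"spin": 0,"gripper": 1},{"tx": -0.2,"ty": -0.65,"tz": -0.6,"spin": 0,"gripper": 1},{"tx": -0.2,"ty": -0.75,"tz": -0.6,"spin": 0,"gripper": 1},{"tx": -0.2,"ty": -0.8,"tz": -0.6,"spin": 0,"gripper": 1}])

```text
clock: 11.75
position: [399.8, -97.3, 210.8]
ee_rot: [0.999, 0.049, 0.0, -0.0]
contact_force: [0.6, 0.1, -0.0]
gripper_width: 0.0
```

Run:
```python
from h import *
from bench import *
to([[469,-292,62]])
d=get_image("scene");pickle.dump(d,open("scene7.pkl","wb"));crop(d,138,126,160,110,5,"pics/s7.png")
d=get_image("top");pickle.dump(d,open("top7.pkl","wb"));crop(d,215,140,230,150,3,"pics/t7.png")
```

```text
clock 11.75 pos [399.8 -97.3 210.8] toolx yaw 0.0973 toolz [ 0.001  0.    -1.   ] F [ 0.6  0.1 -0. ] w 0.0
[ 469 -292   62] -> [0.1996 0.802  0.5953]
```

View pics/s7.png

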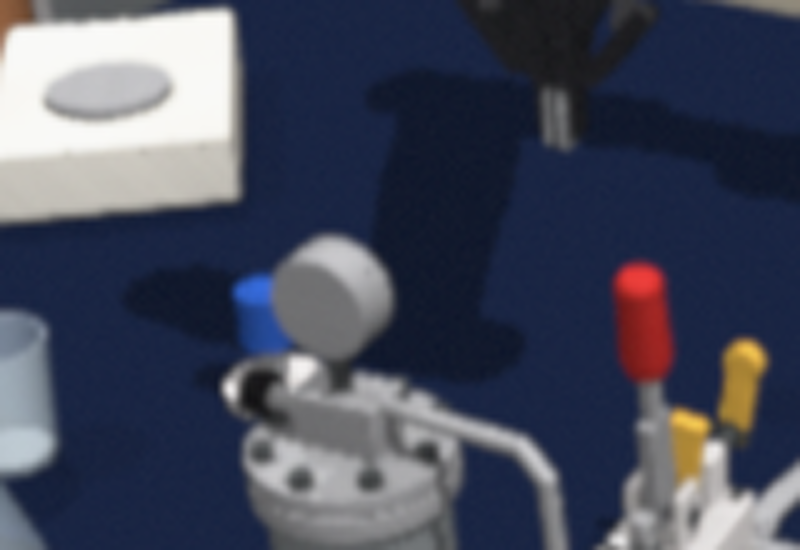

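View pics/t7.png

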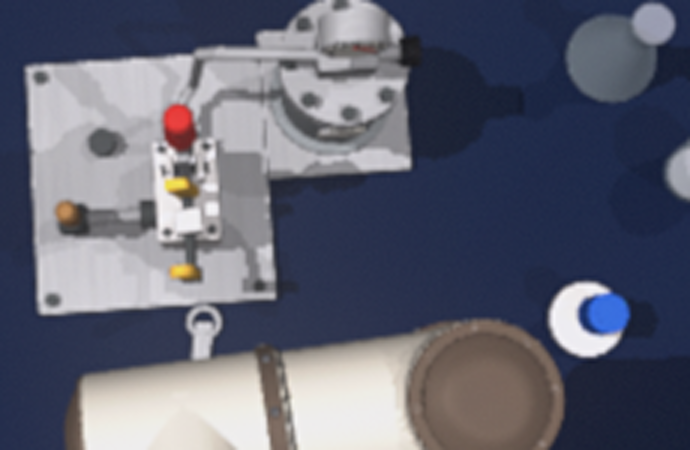

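The blue cap sits upright on the stub (top px ~416,244), and the catch and lever are unchanged. Next I'll push the tab from its right with the shut fingers.

Run:
```python
from h import *
o=np.array([555.15,76.5]);a=.095;R=np.array([[np.cos(a),-np.sin(a)],[np.sin(a),np.cos(a)]])
to([[*(o+R@[-66,y]),z] for y,z in((-55,205),(-55,142),(40,142))])
```

```text
clock 11.85 pos [400.  -97.8 210.7] toolx yaw 0.0973 toolz [ 0.  0. -1.] F [0.8 0.6 0.6] w 0.2
[494.66474535  15.48742777 205.        ] -> [ 0.4209 -0.4142  0.023 ]
[494.66474535  15.48742777 142.        ] -> [ 0.4208 -0.4142  0.275 ]
[485.65331433 110.05906258 142.        ] -> [ 0.4217 -0.7942  0.275 ]
```

Request:
play_rows(targets=[{"tx": 0.1,"ty": -0.1,"tz": 0,"spin": 0,"gripper": 1},{"tx": 0.25,"ty": -0.25,"tz": 0,"spin": 0,"gripper": 1},{"tx": 0.36,"ty": -0.36,"tz": 0.02,"spin": 0,"gripper": 1},{"tx": 0.42,"ty": -0.414,"tz": 0.1,"spin": 0,"gripper": 1},{"tx": 0.42,"ty": -0.414,"tz": 0.2,"spin": 0,"gripper": 1},{"tx": 0.42,"ty": -0.414,"tz": 0.27,"spin": 0,"gripper": 1},{"tx": 0.42,"ty": -0.414,"tz": 0.275,"spin": 0,"gripper": 1},{"tx": 0.42,"ty": -0.414,"tz": 0.275,"spin": 0,"gripper": 1}])

```text
clock: 12.85
position: [495.3, 14.2, 142.2]
ee_rot: [0.999, 0.047, 0.0, 0.0]
contact_force: [-0.1, -0.6, 0.4]
gripper_width: -0.2
```

Run:
```python
from h import *
from bench import *
to([[485.7,110,142]])
d=get_image("scene");crop(d,210,140,130,110,6,"pics/s8.png")
```

```text
clock 12.85 pos [495.3  14.2 142.2] toolx yaw 0.0949 toolz [ 0.001 -0.    -1.   ] F [-0.1 -0.6  0.4] w -0.2
[485.7 110.  142. ] -> [-0.0018 -0.3852  0.0007]
```

View pics/s8.png

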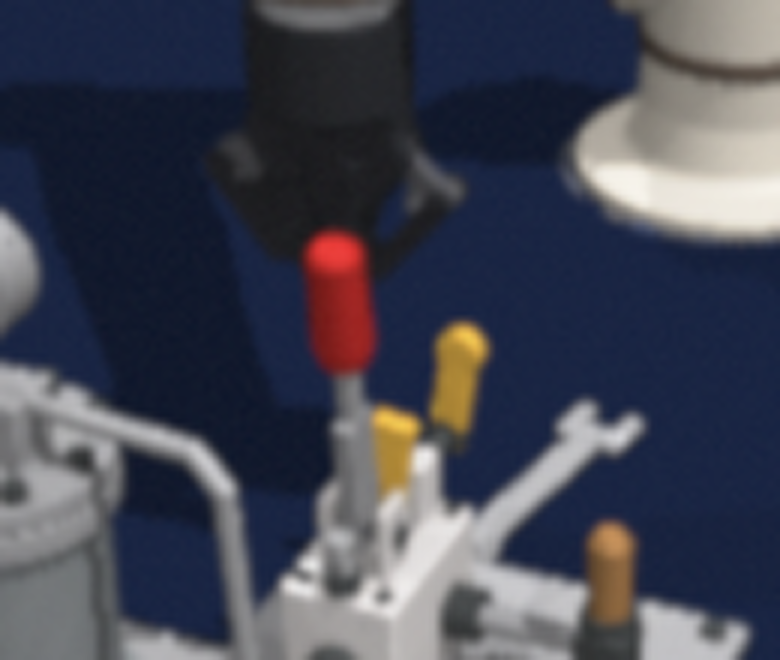

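Request:
play_rows(targets=[{"tx": 0,"ty": -0.06,"tz": 0,"spin": 0,"gripper": 1},{"tx": 0,"ty": -0.12,"tz": 0,"spin": 0,"gripper": 1},{"tx": 0,"ty": -0.17,"tz": 0,"spin": 0,"gripper": 1},{"tx": 0,"ty": -0.21,"tz": 0,"spin": 0,"gripper": 1},{"tx": 0,"ty": -0.25,"tz": 0,"spin": 0,"gripper": 1},{"tx": 0,"ty": -0.29,"tz": 0,"spin": 0,"gripper": 1},{"tx": 0,"ty": -0.33,"tz": 0,"spin": 0,"gripper": 1},{"tx": 0,"ty": -0.36,"tz": 0,"spin": 0,"gripper": 1},{"tx": 0,"ty": -0.385,"tz": 0,"spin": 0,"gripper": 1},{"tx": 0,"ty": -0.385,"tz": 0,"spin": 0,"gripper": 1},{"tx": 0,"ty": -0.385,"tz": 0,"spin": 0,"gripper": 1}])

```text
clock: 14.28
position: [485.4, 110.4, 141.8]
ee_rot: [0.999, 0.048, -0.0, 0.0]
contact_force: [-0.2, -0.4, -0.1]
gripper_width: 0.1
```

Run:
```python
from h import *
from bench import *
to([[485.7,110,142]])
d=get_image("scene");crop(d,210,140,130,110,6,"pics/s9.png")
```

```text
clock 14.28 pos [485.4 110.4 141.8] toolx yaw 0.0955 toolz [-0. -0. -1.] F [-0.2 -0.4 -0.1] w 0.1
[485.7 110.  142. ] -> [ 0.0012  0.0016 -0.0008]
```

View pics/s9.png

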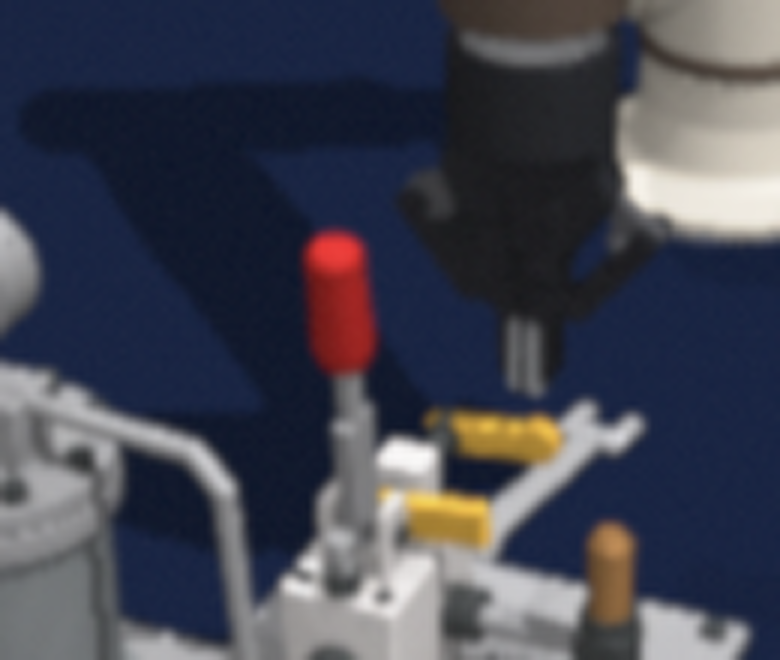

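Run:
```python
from h import *
d=L("scene")
o=np.array([555.15,76.5]);a=.095;R=np.array([[np.cos(a),-np.sin(a)],[np.sin(a),np.cos(a)]])
for th in(1.0,1.2,1.3,1.45):
    P=np.array([*(o+R@[-62,46*np.sin(th)]),95+46*np.cos(th)]);print(th,(proj(d,P)[0]-[209.5,139.5])*6)
to([[*(o+R@[x,y]),z] for x,y,z in((-60,40,300),(43.4,0,310),(43.4,0,217))])
```

```text
1.0 [524.12570515 409.98350838]
1.2 [532.46476858 426.94202163]
1.3 [535.34359834 435.60345645]
1.45 [537.97018595 448.56548098]
clock 14.32 pos [485.4 110.3 141.8] toolx yaw 0.0953 toolz [-0. -0. -1.] F [-0.1 -0.5 -0.6] w 0.0
[491.62625969 110.62820559 300.        ] -> [ 0.0249  0.0011 -0.6328]
[598.35430475  80.61680112 310.        ] -> [ 0.4384  0.1612 -0.6728]
[598.35430475  80.61680112 217.        ] -> [ 0.4384  0.1612 -0.3008]
```

The catch tab now lies flat to the left, consistent with 1.35–1.45 rad. I'll raise and go over the lever with open jaws, and check the catch on the way.

Request:
play_rows(targets=[{"tx": 0,"ty": 0,"tz": -0.15,"spin": 0,"gripper": 0},{"tx": 0,"ty": 0,"tz": -0.35,"spin": 0,"gripper": -1},{"tx": 0,"ty": 0,"tz": -0.55,"spin": 0,"gripper": -1},{"tx": 0,"ty": 0,"tz": -0.68,"spin": 0,"gripper": -1},{"tx": -0.1,"ty": 0,"tz": -0.7,"spin": 0,"gripper": -1},{"tx": -0.3,"ty": 0,"tz": -0.7,"spin": 0,"gripper": -1},{"tx": -0.3,"ty": 0,"tz": -0.7,"spin": 0,"gripper": -1}])

```text
clock: 15.2
position: [408.3, 102.3, 317.3]
ee_rot: [0.999, 0.048, 0.0, -0.001]
contact_force: [0.0, 0.2, -0.2]
gripper_width: 85.2
```

Run:
```python
from h import *
from bench import *
o=np.array([555.15,76.5]);a=.095;R=np.array([[np.cos(a),-np.sin(a)],[np.sin(a),np.cos(a)]])
d=get_image("top");pickle.dump(d,open("top10.pkl","wb"));crop(d,215,140,230,150,3,"pics/t10.png")
for th in(1.2,1.45):print((proj(d,[*(o+R@[-62,46*np.sin(th)]),95+46*np.cos(th)])[0]-[214.7,139.7])*3)
e=get_image("scene");crop(e,210,140,130,110,6,"pics/s10.png");pickle.dump(e,open("scene10.pkl","wb"))
to([[*(o+R@[x,y]),z] for x,y,z in((43.4,0,310),(43.4,0,214))])
```

```text
[140.36588405 276.71565862]
[137.89422598 277.86771931]
clock 15.3 pos [410.8 103.2 317.4] toolx yaw 0.0959 toolz [ 0.001  0.001 -1.   ] F [ 0.3 -0.3 -0.4] w 85.7
[598.35430475  80.61680112 310.        ] -> [0.7383 0.1618 0.0305]
[598.35430475  80.61680112 214.        ] -> [0.7377 0.162  0.4145]
```

View pics/t10.png

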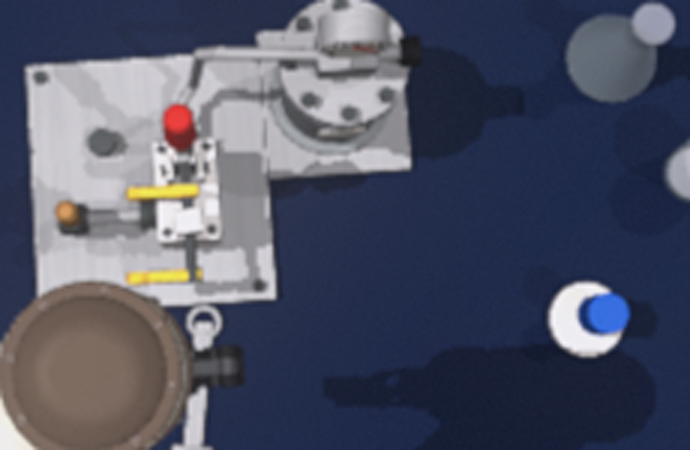

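View pics/s10.png

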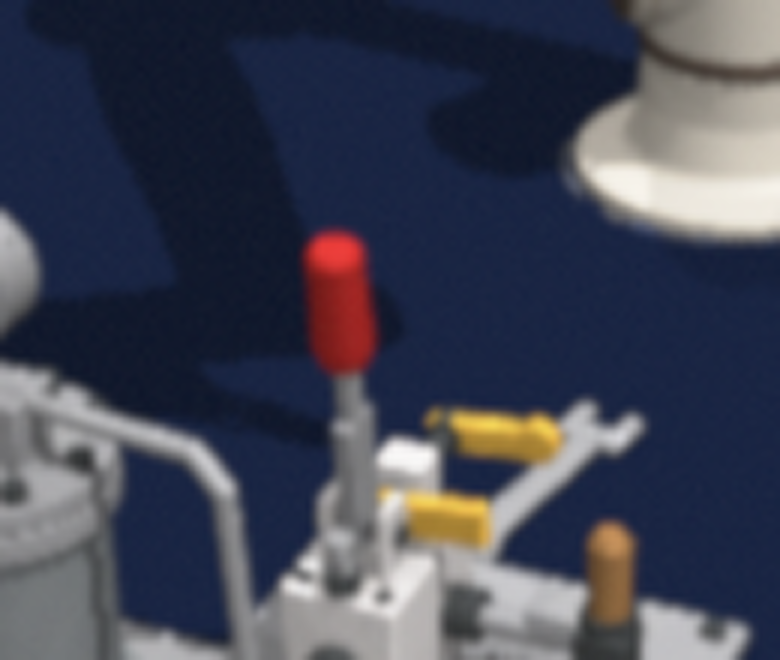

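The catch is flat to the left, at its stop. Next is the lever.

Request:
play_rows(targets=[{"tx": 0.1,"ty": 0.03,"tz": 0.02,"spin": 0,"gripper": -1},{"tx": 0.28,"ty": 0.08,"tz": 0.03,"spin": 0,"gripper": -1},{"tx": 0.46,"ty": 0.12,"tz": 0.03,"spin": 0,"gripper": -1},{"tx": 0.62,"ty": 0.15,"tz": 0.03,"spin": 0,"gripper": -1},{"tx": 0.71,"ty": 0.162,"tz": 0.03,"spin": 0,"gripper": -1},{"tx": 0.738,"ty": 0.162,"tz": 0.03,"spin": 0,"gripper": -1},{"tx": 0.738,"ty": 0.162,"tz": 0.03,"spin": 0,"gripper": -1},{"tx": 0.738,"ty": 0.162,"tz": 0.03,"spin": 0,"gripper": -1}])

```text
clock: 16.3
position: [597.7, 80.7, 309.6]
ee_rot: [0.999, 0.048, 0.0, -0.0]
contact_force: [-0.2, -0.2, 0.4]
gripper_width: 85.4
```

Run:
```python
from h import *
from bench import *
o=np.array([555.15,76.5]);a=.095;R=np.array([[np.cos(a),-np.sin(a)],[np.sin(a),np.cos(a)]])
e=get_image("scene");crop(e,210,100,130,110,6,"pics/s11.png")
to([[*(o+R@[43.4,0]),214]])
```

```text
clock 16.35 pos [597.7  80.8 309.8] toolx yaw 0.0961 toolz [ 0.001  0.    -1.   ] F [-0.4 -0.5 -0.5] w 85.4
[598.35430475  80.61680112 214.        ] -> [0.0025 0.0009 0.3833]
```

View pics/s11.png

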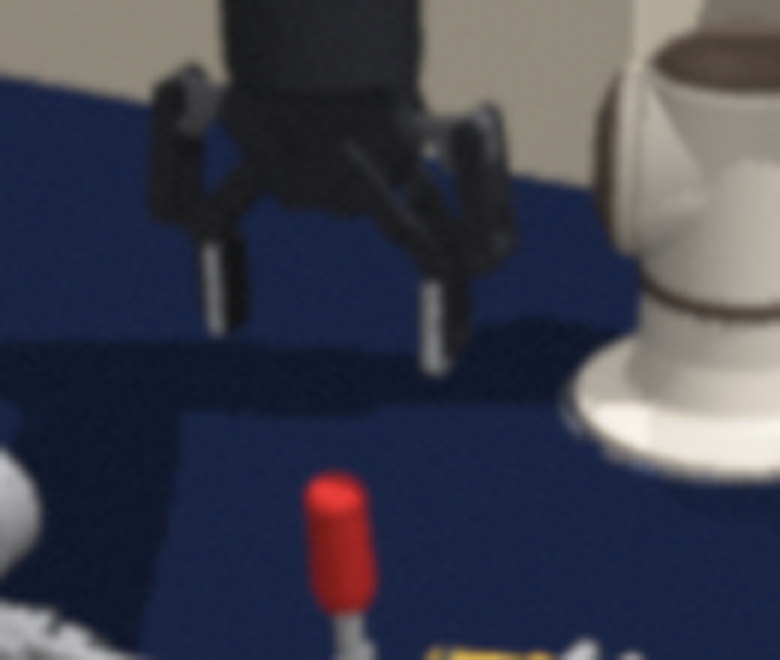

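The jaws are centred over the red grip. I'll descend, then close.

Request:
play_rows(targets=[{"tx": 0.002,"ty": 0,"tz": 0.1,"spin": 0,"gripper": -1},{"tx": 0.002,"ty": 0,"tz": 0.2,"spin": 0,"gripper": -1},{"tx": 0.002,"ty": 0,"tz": 0.29,"spin": 0,"gripper": -1},{"tx": 0.002,"ty": 0,"tz": 0.36,"spin": 0,"gripper": -1},{"tx": 0.002,"ty": 0,"tz": 0.384,"spin": 0,"gripper": -1},{"tx": 0.002,"ty": 0,"tz": 0.384,"spin": 0,"gripper": -1},{"tx": 0.002,"ty": 0,"tz": 0.384,"spin": 0,"gripper": 0},{"tx": 0.002,"ty": 0,"tz": 0.384,"spin": 0,"gripper": 1},{"tx": 0.002,"ty": 0,"tz": 0.384,"spin": 0,"gripper": 1},{"tx": 0.002,"ty": 0,"tz": 0.384,"spin": 0,"gripper": 1},{"tx": 0.002,"ty": 0,"tz": 0.384,"spin": 0,"gripper": 1},{"tx": 0.002,"ty": 0,"tz": 0.384,"spin": 0,"gripper": 1}])

```text
clock: 17.85
position: [599.0, 80.9, 213.9]
ee_rot: [0.999, 0.048, 0.0, -0.0]
contact_force: [-1.9, 1.7, 4.7]
gripper_width: 24.1
```

Run:
```python
from h import *
from bench import *
e=get_image("scene");crop(e,210,100,130,110,6,"pics/s12.png")
to([[598,80.6,214]])
px=29
for th in np.arange(0,1.0,.12).tolist()+[.95,1.0]:
    l=th-.12;x0,z0=120*np.sin(.12),120*np.cos(.12)
    print(round(th,2),"tx",round((-120*np.sin(l)-x0)/250,3),"tz",round(-(120*np.cos(l)-z0)/250,3))
```

```text
clock 17.9 pos [599.   80.8 214. ] toolx yaw 0.0958 toolz [ 0.001  0.    -1.   ] F [-2.2  1.1  4.3] w 24.9
[598.   80.6 214. ] -> [-0.004   0.0005 -0.0001]
0.0 tx 0.0 tz -0.0
0.12 tx -0.057 tz -0.003
0.24 tx -0.115 tz -0.0
0.36 tx -0.172 tz 0.01
0.48 tx -0.227 tz 0.027
0.6 tx -0.279 tz 0.051
0.72 tx -0.328 tz 0.08
0.84 tx -0.374 tz 0.116
0.96 tx -0.415 tz 0.156
0.95 tx -0.412 tz 0.153
1.0 tx -0.427 tz 0.171
```

View pics/s12.png

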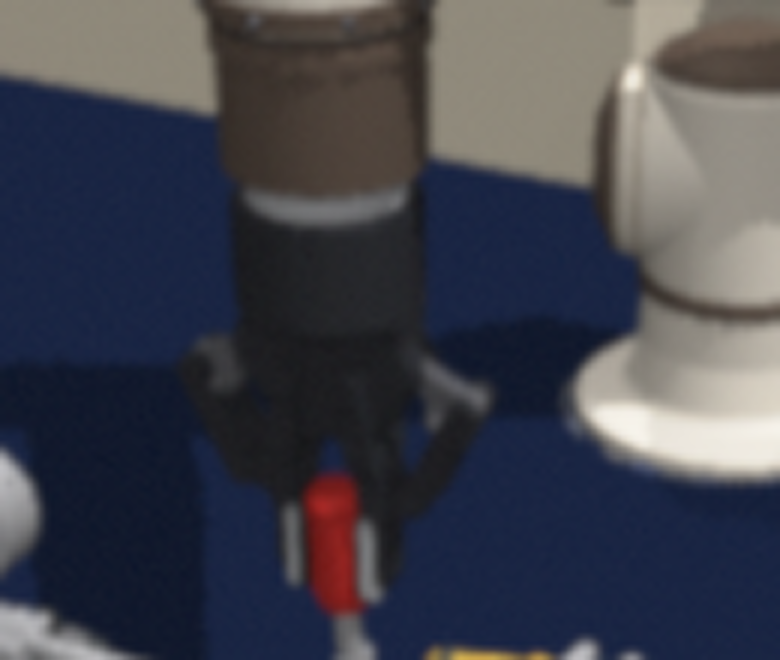

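The red grip is held between both pads at 24.5 mm. I'll pull along the arc.

Request:
play_rows(targets=[{"tx": -0.03,"ty": 0,"tz": -0.002,"spin": 0,"gripper": 1},{"tx": -0.07,"ty": 0,"tz": -0.003,"spin": 0,"gripper": 1},{"tx": -0.115,"ty": 0,"tz": 0,"spin": 0,"gripper": 1},{"tx": -0.16,"ty": 0,"tz": 0.008,"spin": 0,"gripper": 1},{"tx": -0.2,"ty": 0,"tz": 0.019,"spin": 0,"gripper": 1},{"tx": -0.24,"ty": 0,"tz": 0.033,"spin": 0,"gripper": 1},{"tx": -0.279,"ty": 0,"tz": 0.051,"spin": 0,"gripper": 1},{"tx": -0.305,"ty": 0,"tz": 0.066,"spin": 0,"gripper": 1},{"tx": -0.328,"ty": 0,"tz": 0.08,"spin": 0,"gripper": 1},{"tx": -0.328,"ty": 0,"tz": 0.08,"spin": 0,"gripper": 1},{"tx": -0.328,"ty": 0,"tz": 0.08,"spin": 0,"gripper": 1}])

```text
clock: 19.27
position: [524.0, 73.8, 198.2]
ee_rot: [0.999, 0.049, 0.009, -0.001]
contact_force: [9.5, -1.7, 9.8]
gripper_width: 24.4
```

Run:
```python
from h import *
from bench import *
e=get_image("scene");crop(e,210,100,130,125,6,"pics/s13.png")
to([[598,80.6,214]])
```

```text
clock 19.32 pos [524.   73.8 198.2] toolx yaw 0.0982 toolz [ 0.019  0.003 -1.   ] F [ 8.6 -2.5 10.8] w 24.6
[598.   80.6 214. ] -> [ 0.2985  0.0021 -0.0577]
```

View pics/s13.png

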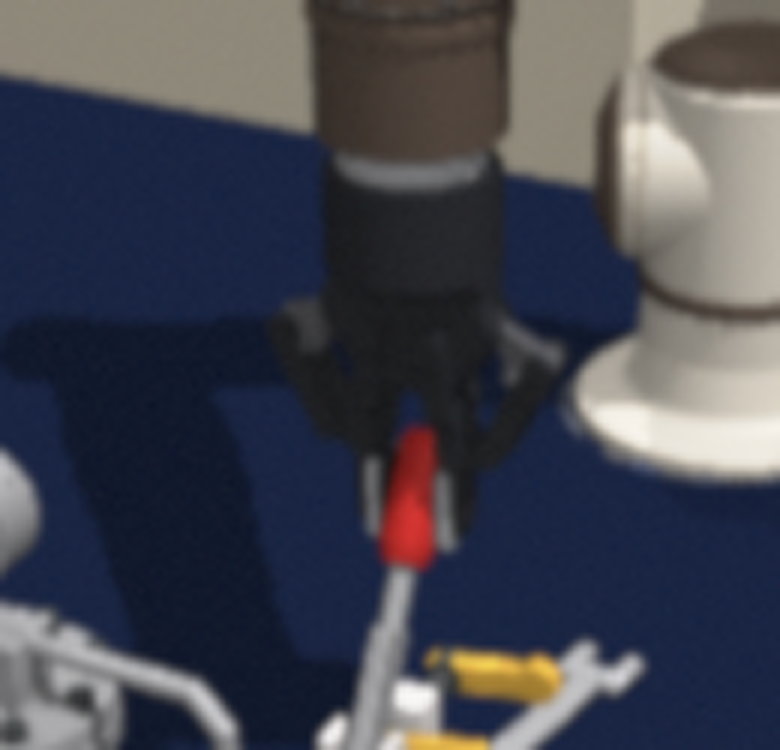

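The lever follows and the catch stays flat. The arm yields about 7 mm under load, so I'll go on past the end point.

Request:
play_rows(targets=[{"tx": -0.024,"ty": 0,"tz": 0.018,"spin": 0,"gripper": 1},{"tx": -0.046,"ty": 0,"tz": 0.036,"spin": 0,"gripper": 1},{"tx": -0.066,"ty": 0,"tz": 0.055,"spin": 0,"gripper": 1},{"tx": -0.084,"ty": 0,"tz": 0.073,"spin": 0,"gripper": 1},{"tx": -0.1,"ty": 0,"tz": 0.09,"spin": 0,"gripper": 1},{"tx": -0.112,"ty": 0,"tz": 0.103,"spin": 0,"gripper": 1},{"tx": -0.112,"ty": 0,"tz": 0.103,"spin": 0,"gripper": 1},{"tx": -0.112,"ty": 0,"tz": 0.103,"spin": 0,"gripper": 1},{"tx": -0.112,"ty": 0,"tz": 0.103,"spin": 0,"gripper": 1}])

```text
clock: 20.45
position: [498.2, 71.4, 176.9]
ee_rot: [0.999, 0.05, 0.012, -0.001]
contact_force: [1.5, -4.6, 30.1]
gripper_width: 24.2
```

Run:
```python
from h import *
from bench import *
print(read_state()["wrist_torque"])
e=get_image("scene");pickle.dump(e,open("scene14.pkl","wb"));crop(e,210,120,130,125,6,"pics/s14.png")
o=np.array([555.15,76.5]);a=.095;R=np.array([[np.cos(a),-np.sin(a)],[np.sin(a),np.cos(a)]])
p=read_state()["position"];q=R.T@(p[:2]-o);print("station TCP",q,"angle of grasp pt about pivot",.12+np.arctan2(29-q[0],p[2]+5-100), np.hypot(29-q[0],p[2]+5-100))
for th in(.7,.82,.95):
    l=th-.12;print(th,[np.round((proj(e,[*(o+R@[29-r*np.sin(l),0]),100+r*np.cos(l)])[0]-[209.5,119.5])*6) for r in(90,150)])
to([[598,80.6,214]])
```

```text
[-1.06654524 -1.43721682 -0.10631406]
station TCP [-57.09677857   0.37043617] angle of grasp pt about pivot 0.9304616148783159 118.81885086313123
0.7 [array([407., 451.]), array([436., 318.])]
0.82 [array([415., 455.]), array([449., 326.])]
0.95 [array([424., 462.]), array([462., 339.])]
clock 20.5 pos [498.3  71.5 176.9] toolx yaw 0.1005 toolz [ 0.025  0.003 -1.   ] F [ 3.  -3.7 30.5] w 24.6
[598.   80.6 214. ] -> [ 0.4041  0.0035 -0.1384]
```

View pics/s14.png

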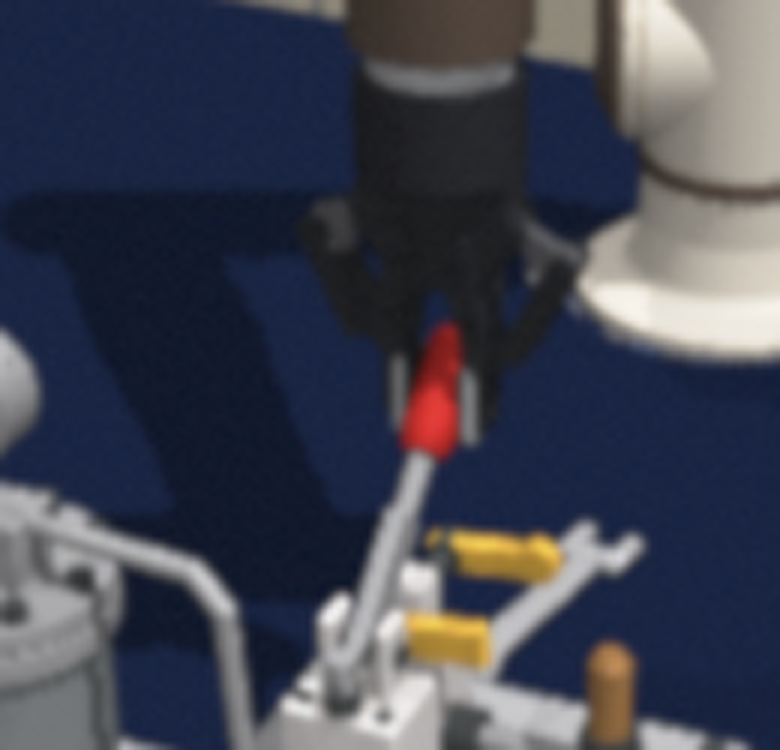

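Grasp-point geometry gives about 0.93 rad, with the lever against its stop. I'll ease the excess downward push a little and hold.

Request:
play_rows(targets=[{"tx": -0.006,"ty": 0,"tz": -0.005,"spin": 0,"gripper": 1},{"tx": -0.012,"ty": 0,"tz": -0.01,"spin": 0,"gripper": 1},{"tx": -0.012,"ty": 0,"tz": -0.01,"spin": 0,"gripper": 1},{"tx": -0.012,"ty": 0,"tz": -0.01,"spin": 0,"gripper": 1},{"tx": -0.012,"ty": 0,"tz": -0.01,"spin": 0,"gripper": 1},{"tx": -0.012,"ty": 0,"tz": -0.01,"spin": 0,"gripper": 1},{"tx": -0.012,"ty": 0,"tz": -0.01,"spin": 0,"gripper": 1}])

```text
clock: 21.38
position: [498.6, 71.6, 177.6]
ee_rot: [0.999, 0.05, 0.016, -0.002]
contact_force: [18.1, -6.7, 11.8]
gripper_width: 24.6
```

Run:
```python
from h import *
from bench import *
e=get_image("scene");pickle.dump(e,open("scene15.pkl","wb"));crop(e,150,120,190,125,4,"pics/s15.png")
d=get_image("top");crop(d,215,140,230,150,3,"pics/t15.png")
o=np.array([555.15,76.5]);a=.095;R=np.array([[np.cos(a),-np.sin(a)],[np.sin(a),np.cos(a)]])
p=read_state()["position"];q=R.T@(p[:2]-o);print("station TCP",q,.12+np.arctan2(29-q[0],p[2]+5-100), np.hypot(29-q[0],p[2]+5-100))
to([[598,80.6,214]])
```

```text
station TCP [-56.77361424   0.50113329] 0.9245998476883105 119.03855265783668
clock 21.48 pos [498.6  71.6 177.5] toolx yaw 0.1002 toolz [ 0.031  0.005 -1.   ] F [18.  -7.1 12. ] w 24.3
[598.   80.6 214. ] -> [ 0.4036  0.0038 -0.1334]
```

View pics/s15.png

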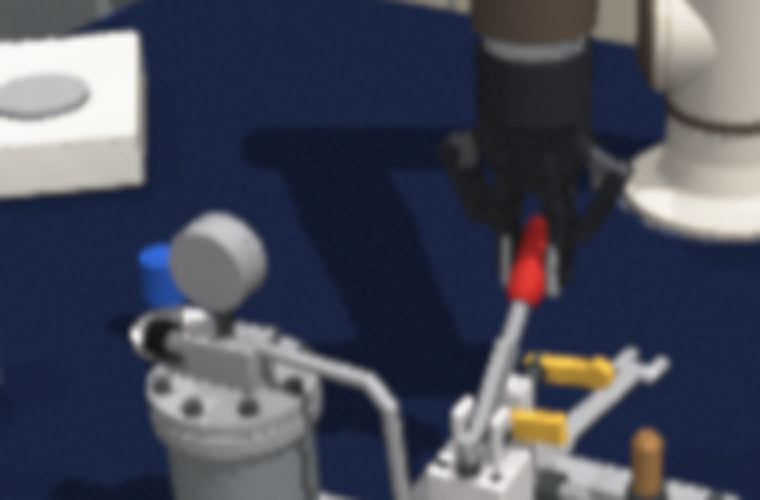

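View pics/t15.png

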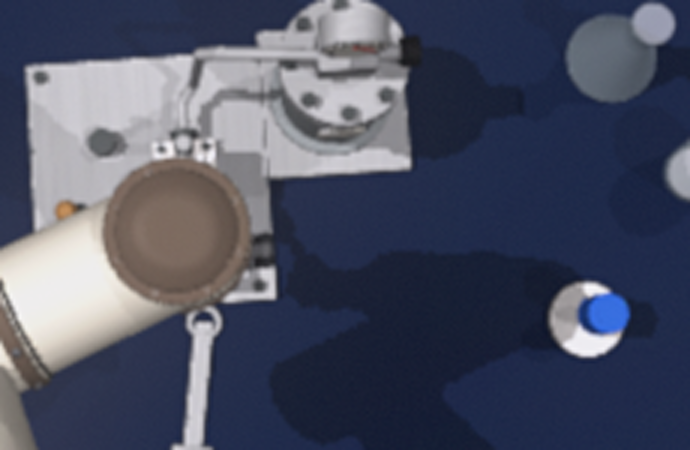

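```bash
python3 -c "
from bench import *
s=read_state();print(s['clock'],s['position'],s['contact_force']);print(job_done())"
```

```text
21.475 [498.584848    71.61348933 177.54128737] [18.01813908 -7.13356226 12.01676371]
the job is handed in; nothing more can be done
None
```

The vent sequence is done and I handed the job in at 21.5 s. The gripper was still holding the lever open. `job_done` reports no verdict, so these results are from my own checks.

- **Blue cap:** I moved it from the silencer to the empty stub on the right, pressed it until the stub pushed back with 7.5 N, and let go. In the last top view it still sits on that stub. The scene view shows it upright, with the gauge partly hiding it. The stub's position comes from the top camera alone: its top and its foot gave y values about 2–3 mm apart, and I used a value between them.
- **Catch:** I flipped it to the left with the shut fingers, and it lies flat in both views. The images put it at about 1.35–1.45 rad, so I could not read exactly whether it is on its stop.
- **Lever:** I gripped it and pulled it along its arc. The gripper position puts it at about 0.92–0.93 rad, against the 0.95 rad stop. The pull is about 20 N, and the gripper hardly moved when I shifted its target by about 4 mm, so I take it to be on its stop.

The arm gave way by several millimetres under the lever load, so I set its target past the stop. The contact force reached 30 N on the way, and I eased it to about 23 N before handing in. I did not measure the positions of the other objects, but none looked moved in the last pictures. The white cap, bottle and vial rack were outside those crops.

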